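# Screw the loose sample jar cap home

### The job

The sample jar with the blue cap was left with its cap loosely on the thread. Screw the blue cap clockwise, regripping as you go, until it is fully home against its stop, and let go of it. The jar with the yellow cap is already closed and must stay closed.

Things in the scene. Friction and masses are not known exactly. Their poses are not given: they have to be found in the camera images.
- blue_cap_centre (a point): Centre of the BLUE ribbed screw cap: upright cylinder, 44 mm wide, 26 mm high, on a white jar 40 mm wide. This point lies on its axis, half-way up: 93 mm above the bench when home. The jar is held upright in a dark ring weight (96 mm wide, 22 mm high) that does not move; nothing between it and the cap is wider than the cap. Grasp the sides from above, any yaw.
- blue_cap (a joint): Angle of the blue cap, rad: 0 = home at a hard stop, growing counter-clockwise seen from above (opening). Starts at 4.4 to 5.4; turn it clockwise to 0. It sinks 1 mm per rad, stays where left, friction 0.12 N m; at the stop the fingers just slip. When home, the white tick on the cap's top is in line with the white tick on the ring weight, both pointing out from the axis.
- yellow_cap_centre (a point): Centre of the YELLOW screw cap, on a jar and ring weight of the same size and shape as the blue one, already closed: 93 mm above the bench. The jars may stand either way round, at least 160 mm apart.
- yellow_cap (a joint): Angle of the yellow cap on its thread, rad: 0 = closed, where it starts, growing counter-clockwise seen from above (opening).
Mind the look-alikes: they are no part of the job. What is shaped like the part that bears blue_cap_centre but brown is not meant. Leave any green look-alike of the part that bears yellow_cap_centre alone.

How it is judged:
By the outcome, as a careful person would: the job done as asked, in the order asked, and still so for the second after the job is handed in, with the robot touching nothing.
It also fails if it takes over 53 s, if anything falls off the work surface, if the arm or the gripper's body presses on something with over 40 N, if the wrist force passes 120 N, or if a joint passes its speed limit or range.

### The arm

A 6-joint arm with a two-finger parallel gripper is mounted at the origin on a cart in front of the work surface, level with it; the furniture and walls round the work are solid. World frame = base frame: x ahead of the robot, y to its left, z up, the work surface at z = 0. Lengths are in m, angles in rad, forces in N, time in s.
With the tool pointing down it reaches from about 0.3 to 0.85 m from the base axis. Payload 4.2 kg.
Tool frame: the origin (TCP) lies at the centre of the arm's flange, where the gripper is bolted on; the fingertips stand manip.tcp_to_tips ahead of it and the grasp point (between the pads) lies 172 mm ahead of it (manip.tcp_to_tips is the distance from the TCP to the fingertips, in m); x points along the fingers, z is the direction in which the jaws open and shut, and the axes are right-handed (so a half turn about x gives the same grasp; the last joint's range is limited). The gripper opens to 91 mm and grips with 3 to 60 N. Pads are 32 mm wide; open, the fingers measure 118 mm over their backs; the gripper's body (76 mm by 178 mm) begins 60 mm behind the grasp point.
Start: joints at [-1.133, 0.32, 1.565, -0, 1.257, -0.02], TCP at [0.254, -0.516, 0.405] pointing down, gripper open.
Joint ranges: [-3.11, 3.11], [-0.84, 2.01], [0.21, 2.61], [-1.34, 4.49], [0.05, 2.63], [-2.56, 2.56]. Speed limits (rad/s): [2.57, 2.57, 3.14, 3.14, 3.14, 3.14].

### API

Orientations are given as a unit quaternion [x, y, z, w].
In Python, from cell import manip, imaging gives the robot as it stands. The module is installed in compiled form; this text tells all that it offers.
- The arm moves only by the shell command python3 -m creep 'ROWS' [FORCE]. ROWS is JSON, one flat list of numbers, 7 for each row, row after row: the shift along the tool's x, y, z in m, then the turn, a rotation vector about the tool's x, y, z in rad, then the finger opening in m, from 0 to 0.0912. In form: [x, y, z, rx, ry, rz, grip, x, y, z, rx, ry, rz, grip, ...]. A call has 1 to 20 rows; each row shifts and turns the commanded pose from where the row before left it, along the tool's axes as they then stand; what a row does not reach is not made up. A row lasts 1/8 s, in which the tool goes at most 62.5 mm and 10.7 degrees, less where a joint would pass 70% of its speed; a pose out of reach is approached as far as the arm can. A call is refused whole if a number of a shift passes 0.0625 or a number of a turn 0.188, either way. A call with a gripper value outside its range is refused whole. The fingers move at their own pace and stop on an object; FORCE is the grip in N (left out, the last holds). Time passes only in rows, so rows that do not move let the fingers close. It gives the time, the measured TCP pose, the force and the opening at its end, in the units of the state.
- manip.read_state(): the state, without advancing time (a new reading comes with each control period).
- imaging.snapshot(name): name is "scene" or "top"; returns a dict with "color" (480x640x3 uint8, blue, green, red), "K" (3x3 intrinsics, pixels), "k1" (the pictures are not rectified: a ray, as slopes to the right and down, at radius r is drawn at 1 + k1 r^2 times it, then the intrinsics apply), "R" (3x3) and "t" (3): a world point X has camera coordinates R X + t. Camera axes: x right, y down, z forward; pixel columns grow to the right and rows downward; lengths in m; the calibration is good to about 2 mm. A picture is of the moment at which its call begins. There is no depth.
- manip.close_job(): hands the job in, once; it reports no verdict.
Trained networks look in a picture, given as the dict that the camera call returned (one of the last four; its "shot" number tells which), for a name from the list of things; names that differ only in an ending like _2 or _b are one class to them, and where a whole thing is asked for, a point or a joint stands for the part that bears it (a point fixed in the world has none). Each returns a list of dicts, best first, with "conf" (0 to 1); they miss things now and then, are a little off and sometimes report something else, mostly with a low value. They report only what shows in the picture. A call takes as long as a camera call. They do not tell look-alikes from the thing itself.
- imaging.silhouettes(picture, query): "mask" (480x640 bool, what is visible of it) and "location" ([column, row] in pixels, amid what is visible of it).
The state is a dict: "t": time; "qpos": joint angles; "qd": joint speeds; "tau": joint torques, N m; "position": TCP position; "eef_rot": TCP orientation; "wrist_force": force on the tool from outside, world axes, zero at the start; "torque": the same for the moment, N m; "width": finger opening in m.
Only numpy, scipy, OpenCV 4.12 (cv2) and the standard library are available. Lean on these libraries where they do the work, as an engineer would, in place of code of your own. Each camera call takes 0.05 s, during which the arm holds its last target.

## Working session

There is one attempt and no reset: what is moved stays moved. The work goes in short steps, Python scripts to look and compute and a shell command to move; the robot and the scene stay as the last step left them, time stands still between calls to the robot, and variables do not carry over. Pictures are saved under pics/ and viewed, and the job is handed in when it is done.

```bash
mkdir -p pics; ls
python3 - <<'E'
from cell import manip, imaging
import cv2
print(manip.read_state(), manip.tcp_to_tips)
for n in("scene","top"):
    p=imaging.snapshot(n); cv2.imwrite(f"pics/{n}0.png",p["color"]); print(n,p["K"],p["k1"],p["R"],p["t"])
    for q in("blue_cap_centre","yellow_cap_centre"):
        for d in imaging.silhouettes(p,q): print(q,d["conf"],d["location"],d["mask"].sum())
E
```

```text
pics
{'t': 0.0, 'qpos': array([-1.13299143e+00,  3.20261692e-01,  1.56565711e+00,  4.81341213e-06,
        1.25738700e+00, -2.00114651e-02]), 'qd': array([ 0.00070224, -0.00075588,  0.00147877, -0.00016962,  0.00066496,
       -0.00019616]), 'tau': array([ 1.63307905e-03, -4.12451684e+01, -2.31975281e+01,  7.27242208e-02,
        4.55977803e-02, -1.52773623e-04]), 'position': array([ 0.2540679 , -0.51563496,  0.40394586]), 'eef_rot': array([ 0.37383203,  0.60092094, -0.373169  ,  0.59990711]), 'wrist_force': array([ 0.28800155, -0.14653215, -0.21543225]), 'torque': array([ 0.06227517, -0.0229861 , -0.02985601]), 'width': 0.09119978502265273} 0.1908
scene [[479.47456895   0.         325.88670318]
 [  0.         479.47456895 244.30820883]
 [  0.           0.           1.        ]] -0.06885685715765093 [[-0.7621402  -0.64737081 -0.00730343]
 [-0.4502059   0.53806022 -0.71260497]
 [ 0.46524935 -0.53981685 -0.70152749]] [0.35432497 0.3434939  0.65884345]
blue_cap_centre 0.91 [409.9, 281.7] 655
blue_cap_centre 0.9 [279.4, 316.8] 712
yellow_cap_centre 0.9 [343.6, 227.7] 542
yellow_cap_centre 0.85 [295.7, 188.5] 418
yellow_cap_centre 0.62 [394.4, 198.1] 426
top [[455.58965198   0.         327.32207635]
 [  0.         455.58965198 242.77762846]
 [  0.           0.           1.        ]] -0.09088046153909914 [[-1.89114279e-02 -9.99814486e-01 -3.65389138e-03]
 [-9.83116246e-01  1.92605876e-02 -1.81965591e-01]
 [ 1.82002210e-01  1.50970826e-04 -9.83298110e-01]] [-0.05749098  0.53347233  0.82878103]
blue_cap_centre 0.86 [235.8, 270.4] 515
yellow_cap_centre 0.87 [372.6, 160.7] 531
yellow_cap_centre 0.69 [358.8, 240.2] 490
yellow_cap_centre 0.59 [447.5, 247.5] 546
```

View pics/scene0.png

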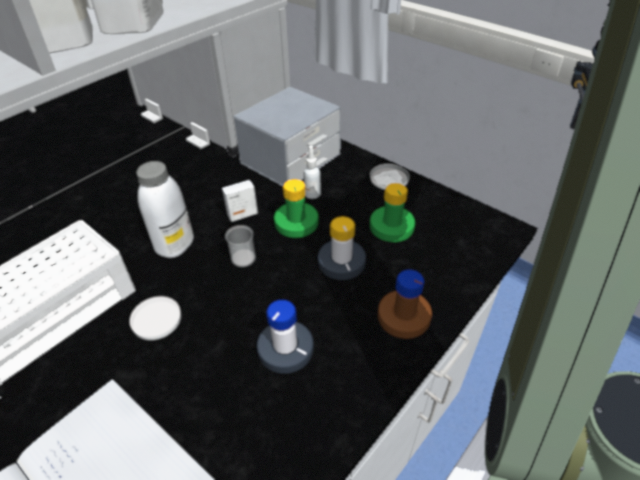

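View pics/top0.png

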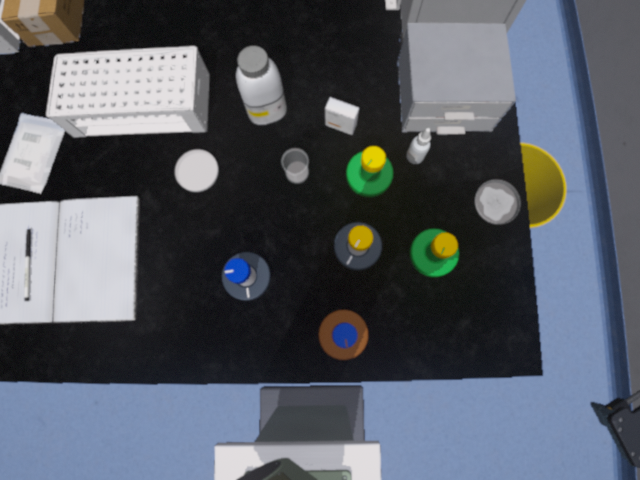

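Candidates for the blue cap:
- Blue cap on a white jar in a dark ring: scene (282,315), top (237,270). This matches the description.
- Blue cap on a brown jar: scene (410,283), top (345,335). This is the look-alike.

The yellow cap on the white jar is at scene (343,230), top (360,238). The green-jar ones at top (373,160) and (446,246) are look-alikes.

Next I'll measure and check a close crop.

```bash
cat > h.py <<'E'
from cell import manip, imaging
import cv2, numpy as np
from scipy.optimize import least_squares
def proj(p,X):
    X=np.atleast_2d(X); c=X@p["R"].T+p["t"]; s=c[:,:2]/c[:,2:]
    s=s*(1+p["k1"]*(s**2).sum(1,keepdims=True)); K=p["K"]
    return s*[K[0,0],K[1,1]]+[K[0,2],K[1,2]]
def unproj(p,uv,z):
    f=lambda a: proj(p,[a[0],a[1],z])[0]-uv
    return least_squares(f,[0.45,0.0]).x
def hull(p,c,r=.022,h=.026):
    a=np.linspace(0,2*np.pi,40,endpoint=False)
    P=[[c[0]+r*np.cos(t),c[1]+r*np.sin(t),c[2]+s*h/2] for t in a for s in(-1,1)]
    return cv2.convexHull(proj(p,P).astype(np.float32))
def cent(p,c):
    m=cv2.moments(hull(p,c)); return np.array([m["m10"],m["m01"]])/m["m00"]
def mcent(m):
    r,c=np.nonzero(m); return np.array([c.mean(),r.mean()])
E
python3 - <<'E'
from h import *
ps={n:imaging.snapshot(n) for n in("scene","top")}
near={"blue":{"scene":(282,315),"top":(237,270)},"yellow":{"scene":(343,230),"top":(360,238)},"brown":{"scene":(410,283),"top":(345,335)},"green1":{"scene":(295,188),"top":(373,160)},"green2":{"scene":(395,197),"top":(446,246)}}
S={}
for n,p in ps.items():
    for q in("blue_cap_centre","yellow_cap_centre"): S[n,q]=imaging.silhouettes(p,q)
for k,v in near.items():
    q=("blue" if k in("blue","brown") else "yellow")+"_cap_centre"
    obs={}
    for n in ps:
        for d in S[n,q]:
            c=mcent(d["mask"])
            if np.hypot(*(c-v[n]))<12: obs[n]=(c,d["mask"].sum())
    if k=="brown" and "top" not in obs: obs["top"]=(np.array([345.,335.]),0)
    print(k,obs)
    f=lambda x: np.concatenate([cent(ps[n],x)-obs[n][0] for n in obs])
    r=least_squares(f,[.45,0,.09]); print(r.x,r.fun, [cv2.contourArea(hull(ps[n],r.x)) for n in obs])
for n,(u,v) in near["blue"].items():
    im=ps[n]["color"][v-50:v+50,u-60:u+60]; cv2.imwrite(f"pics/crop_{n}.png",cv2.resize(im,None,fx=6,fy=6,interpolation=cv2.INTER_CUBIC))
E
```

```text
blue {'scene': (array([281.05571031, 315.71169916]), np.int64(718)), 'top': (array([237.24385633, 270.50661626]), np.int64(529))}
[0.47587334 0.09612146 0.09440933] [ 0.05347984  0.02022176 -0.02174919 -0.05887004] [756.3576216162182, 536.4758415378164]
yellow {'scene': (array([341.53728489, 228.78011472]), np.int64(523)), 'top': (array([360.32188841, 237.36266094]), np.int64(466))}
[ 0.53351046 -0.12828306  0.08977597] [ 0.1657804  -0.01888891 -0.10860231 -0.11219649] [514.7682585099246, 508.8062959741801]
brown {'scene': (array([409.14814815, 283.99537037]), np.int64(648)), 'top': (array([344.48785425, 334.77732794]), np.int64(494))}
[ 0.35841677 -0.09467318  0.08935466] [ 0.09175137  0.02632043 -0.03906483 -0.07239055] [661.6259598238394, 503.4670365275815]
green1 {'scene': (array([293.87126437, 189.32643678]), np.int64(435)), 'top': (array([373.06418219, 158.75569358]), np.int64(483))}
[ 0.68520752 -0.15767842  0.09103197] [ 0.1307758   0.02696943 -0.06254722 -0.0558798 ] [423.8784550402779, 511.72120818076655]
green2 {'scene': (array([394.65648855, 194.07124682]), np.int64(393)), 'top': (array([444.1873805 , 244.76864245]), np.int64(523))}
[ 0.5171486  -0.28302477  0.08757805] [ 0.19810953  0.04456283 -0.11059668 -0.09905074] [432.5143727445975, 534.5810008675326]
```

View pics/crop_scene.png

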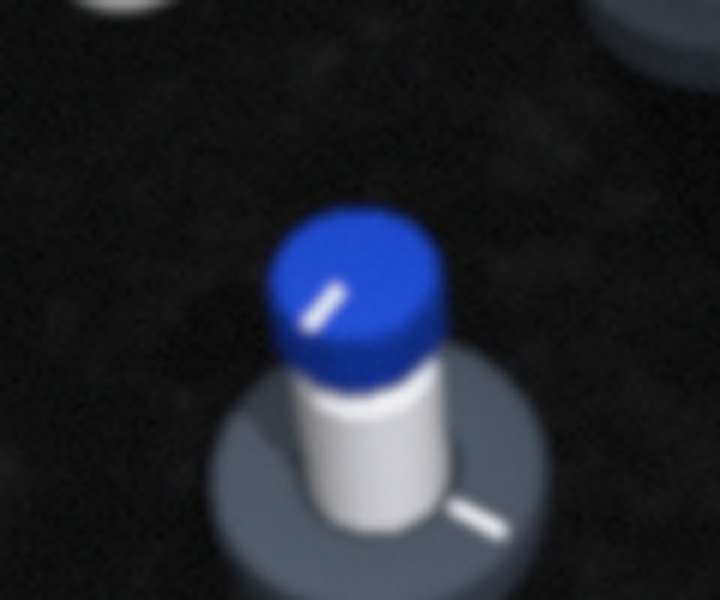

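View pics/crop_top.png

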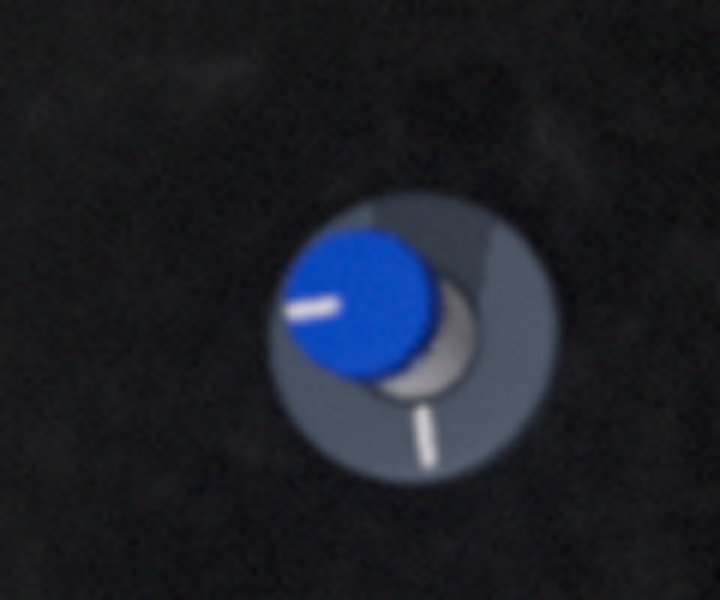

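The crops confirm the target: blue cap, white jar, dark ring. The cap tick points about +y and the ring tick about −x, so the cap angle is roughly 4.7 rad. Next I'll refine both and compute the approach in the tool's axes.

```bash
cat >> h.py <<'E'
from scipy.spatial.transform import Rotation as Rn
def totool(target):
    s=manip.read_state(); R=Rn.from_quat(s["eef_rot"]); 
    return R.inv().apply(np.array(target)-s["position"]),R.as_matrix(),s
def ang(p,c,z,u0,u1):
    a=unproj(p,np.array(u0),z)
    b=unproj(p,np.array(u1),z); d=b-a; return np.arctan2(d[1],d[0]),a,b
E
python3 - <<'E'
from h import *
d,R,s=totool([.476,.096,.405]); print(d,R)
p=imaging.snapshot("top")
c=np.array([.476,.096])
# crop offsets top crop origin (177,220), scale 6
px=lambda x,y:((x+.5)/6-.5+177,(y+.5)/6-.5+220)
rt=ang(p,c,.022,px(421,405),px(429,467)); ct=ang(p,c,.111,px(340,303),px(287,312))
print(rt,ct,(ct[0]-rt[0])%(2*np.pi))
p2=imaging.snapshot("scene"); px=lambda x,y:((x+.5)/6-.5+222,(y+.5)/6-.5+265)
rt=ang(p2,c,.022,px(450,505),px(508,535)); ct=ang(p2,c,.111,px(340,287),px(305,330))
print(rt,ct,(ct[0]-rt[0])%(2*np.pi))
for n,q in(("top",p),("scene",p2)):
    im=cv2.resize(q["color"],None,fx=4,fy=4,interpolation=cv2.INTER_CUBIC)
    for z,r in((.022,.048),(.111,.022),(.085,.022)):
        a=np.linspace(0,2*np.pi,60); P=np.c_[c[0]+r*np.cos(a),c[1]+r*np.sin(a),0*a+z]
        cv2.polylines(im,[((proj(q,P)+.5)*4-.5).round().astype(np.int32)],True,(0,255,255),1)
    u,v=(proj(q,[*c,.06])[0]*4).astype(int); cv2.imwrite(f"pics/ov_{n}.png",cv2.resize(im[v-200:v+200,u-200:u+200],(400,400)))
E
python3 -c "
import cv2,numpy as np
cv2.imwrite('pics/ov.png',np.hstack([cv2.imread('pics/ov_top.png'),cv2.imread('pics/ov_scene.png')]))"
```

```text
[-2.66531347e-04  4.69416816e-01 -4.50736322e-01] [[ 1.26204869e-05  8.97028336e-01  4.41973037e-01]
 [-7.14939935e-05  4.41973036e-01 -8.97028333e-01]
 [-9.99999997e-01 -2.02774831e-05  6.97100529e-05]]
(np.float64(-3.0032625363926875), array([0.45204847, 0.09178448]), array([0.43180839, 0.08896668])) (np.float64(1.7225808773275118), array([0.47470467, 0.10028897]), array([0.47228885, 0.11608264])) 4.725843413720199
(np.float64(-2.9739913532387616), array([0.45002607, 0.09329508]), array([0.43107327, 0.09008848])) (np.float64(1.7458854308999834), array([0.4740909 , 0.10268126]), array([0.47131416, 0.11837791])) 4.719876784138745
```

View pics/ov.png

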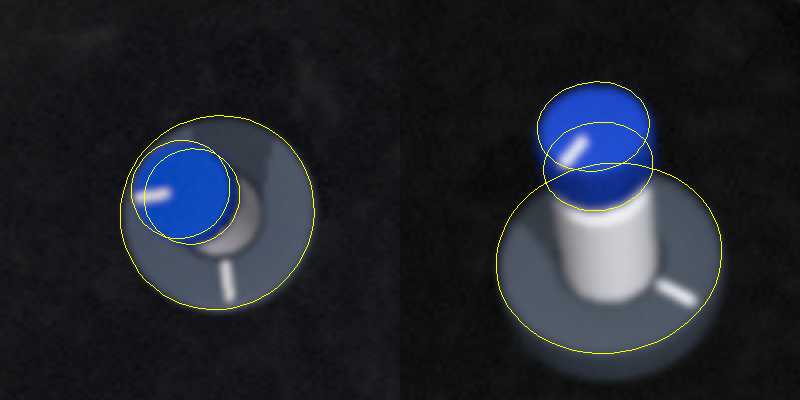

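The outlines fit within about 1 mm in both views, and the cap angle is about 4.72 rad. Moving above it.

```bash
python3 -m creep '[0,0.03912,-0.03756,0,0,0,0.0912, 0,0.03912,-0.03756,0,0,0,0.0912, 0,0.03912,-0.03756,0,0,0,0.0912, 0,0.03912,-0.03756,0,0,0,0.0912, 0,0.03912,-0.03756,0,0,0,0.0912, 0,0.03912,-0.03756,0,0,0,0.0912, 0,0.03912,-0.03756,0,0,0,0.0912, 0,0.03912,-0.03756,0,0,0,0.0912, 0,0.03912,-0.03756,0,0,0,0.0912, 0,0.03912,-0.03756,0,0,0,0.0912, 0,0.03912,-0.03756,0,0,0,0.0912, 0,0.03912,-0.03756,0,0,0,0.0912, 0,0,0,0,0,0,0.0912, 0,0,0,-0.1,0,0,0.0912, 0,0,0,0,0,0,0.0912]' 20
python3 -c "
from h import *
d,R,s=totool([.476,.096,.405]);print(d,s['qpos'])"
```

```text
t: 2.58
position: [0.4757, 0.0952, 0.4047]
eef_rot: [0.343, 0.618, -0.344, 0.618]
wrist_force: [0.5, -0.1, 0.1]
width: 0.0912
[-0.00027487  0.00066864 -0.00047167] [ 1.74060747e-01  1.78131219e-01  1.75966390e+00 -5.38522586e-04
  1.20422763e+00  1.18901528e+00]
```

```bash
python3 -m creep '[0,0,0,-0.18,0,0,0.0912, 0,0,0,-0.18,0,0,0.0912, 0,0,0,-0.18,0,0,0.0912, 0,0,0,-0.18,0,0,0.0912, 0,0,0,-0.18,0,0,0.0912, 0,0,0,-0.18,0,0,0.0912, 0,0,0,-0.18,0,0,0.0912, 0,0,0,-0.18,0,0,0.0912, 0,0,0,-0.18,0,0,0.0912, 0,0,0,-0.18,0,0,0.0912, 0,0,0,-0.18,0,0,0.0912, 0,0,0,-0.18,0,0,0.0912, 0,0,0,-0.18,0,0,0.0912, 0,0,0,-0.18,0,0,0.0912, 0,0,0,-0.18,0,0,0.0912, 0,0,0,-0.18,0,0,0.0912, 0,0,0,-0.18,0,0,0.0912, 0,0,0,-0.18,0,0,0.0912, 0,0,0,-0.18,0,0,0.0912, 0,0,0,-0.15,0,0,0.0912]'
python3 -c "
from h import *
d,R,s=totool([.476,.096,.269]);print(d,s['qpos'],R)"
```

```text
t: 5.08
position: [0.4758, 0.095, 0.4049]
eef_rot: [0.677, -0.203, -0.677, -0.203]
wrist_force: [0.4, 0.5, -0.7]
width: 0.0908
[ 0.13585508 -0.00102653  0.00039291] [ 1.73429800e-01  1.77984786e-01  1.75950935e+00 -3.65764226e-04
  1.20413637e+00 -2.38528234e+00] [[ 2.16666511e-05 -5.50321617e-01 -8.34952764e-01]
 [-3.42856306e-04 -8.34952719e-01  5.50321579e-01]
 [-9.99999941e-01  2.74345194e-04 -2.06771866e-04]]
```

Descend, then close gently and use the wrist force to judge the centring.

```bash
python3 -m creep '[0.03,-0.001,0.0004,0,0,0,0.0912, 0.04,0,0,0,0,0,0.0912, 0.03,0,0,0,0,0,0.0912, 0.02,0,0,0,0,0,0.0912, 0.016,0,0,0,0,0,0.06, 0,0,0,0,0,0,0.06, 0,0,0,0,0,0,0.06]' 8
python3 -c "
from h import *
s=imaging.snapshot('scene');cv2.imwrite('pics/desc.png',s['color'][220:400,180:420].repeat(3,0).repeat(3,1))
d,R,s=totool([.476,.096,.269]);print(d,s['qpos'],s['wrist_force'])"
```

```text
t: 5.95
position: [0.4765, 0.0966, 0.2695]
eef_rot: [0.677, -0.204, -0.677, -0.204]
wrist_force: [0.9, 0.4, 0.3]
width: 0.064
[5.93101686e-04 9.21551973e-04 5.42425643e-05] [ 1.76665758e-01  3.15562365e-01  1.95691793e+00 -1.92569101e-04
  8.67371580e-01 -2.37910873e+00] [-0.52215445  0.21094807  0.38848808]
```

View pics/desc.png

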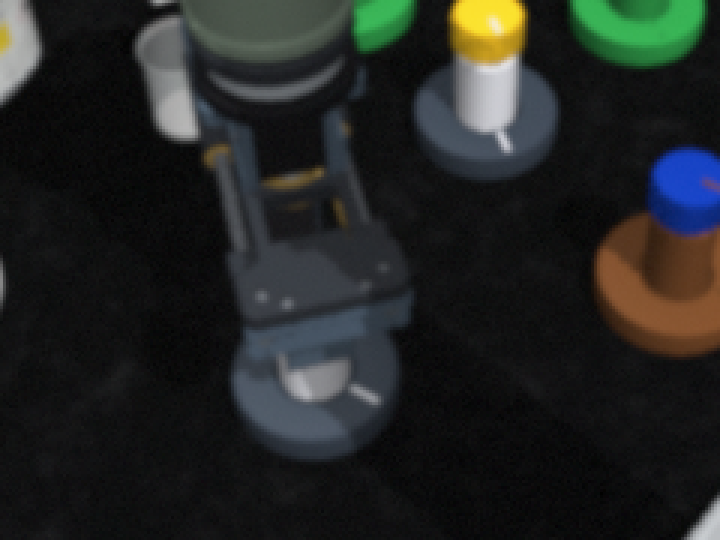

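The crop shows the fingers straddling the blue cap at about (315,330), with the yellow jar clear of the gripper. Closing now with 8 N.

```bash
python3 -m creep '[0,0,0,0,0,0,0.036, 0,0,0,0,0,0,0.036, 0,0,0,0,0,0,0.036, 0,0,0,0,0,0,0.036, 0,0,0,0,0,0,0.036]' 8
python3 -c "
from h import *
d,R,s=totool([.476,.096,.269]);f=R.T@s['wrist_force'];print(d,f,s['torque'])"
```

```text
t: 6.62
position: [0.4762, 0.0972, 0.269]
eef_rot: [0.677, -0.204, -0.677, -0.204]
wrist_force: [-1.1, 0.8, 4.4]
width: 0.0438
[-8.15483753e-06  1.09845569e-03 -4.47865957e-04] [-4.36885461 -0.08221658  1.38761465] [ 0.31521595  0.15876124 -0.01303137]
```

```bash
python3 -m creep '[0,0,0,0,0,0,0.036, 0,0,0,0,0,0,0.036, 0.00018,0,0,0.18,0,0,0.036, 0.00018,0,0,0.18,0,0,0.036, 0.00018,0,0,0.18,0,0,0.036, 0.00018,0,0,0.18,0,0,0.036, 0.00018,0,0,0.18,0,0,0.036, 0,0,0,0,0,0,0.036]' 25
python3 -c "
from h import *
d,R,s=totool([.476,.096,.269]);f=R.T@s['wrist_force'];print(d,f,R.T@s['torque'],s['qpos'][5])"
```

```text
t: 7.62
position: [0.4766, 0.0966, 0.268]
eef_rot: [0.522, -0.477, -0.521, -0.477]
wrist_force: [-0.3, -2.8, 4.7]
width: 0.0431
[-0.00096643  0.00060334 -0.00058191] [-4.68466793  0.57612041 -2.79539994] [ 0.16885778  0.45233891 -0.04027363] -1.4814093984170709
```

```bash
python3 -m creep '[0.00018,0,0,0.18,0,0,0.036, 0.00018,0,0,0.18,0,0,0.036, 0.00018,0,0,0.18,0,0,0.036, 0.00018,0,0,0.18,0,0,0.036, 0.00018,0,0,0.18,0,0,0.036, 0.00018,0,0,0.18,0,0,0.036, 0.00018,0,0,0.18,0,0,0.036, 0.00018,0,0,0.18,0,0,0.036, 0.00018,0,0,0.18,0,0,0.036, 0.00018,0,0,0.18,0,0,0.036, 0.00018,0,0,0.18,0,0,0.036, 0.00018,0,0,0.18,0,0,0.036, 0.00018,0,0,0.18,0,0,0.036, 0.00018,0,0,0.18,0,0,0.036, 0.00018,0,0,0.18,0,0,0.036, 0.00018,0,0,0.18,0,0,0.036, 0,0,0,0,0,0,0.036]'
python3 -c "
from h import *
d,R,s=totool([.476,.096,.269]);f=R.T@s['wrist_force'];print(d,f,R.T@s['torque'],s['qpos'][5])"
```

```text
t: 9.75
position: [0.4752, 0.0963, 0.2649]
eef_rot: [0.404, 0.58, -0.407, 0.579]
wrist_force: [-4.6, -4.0, 7.8]
width: 0.0438
[-0.0040886   0.00059864  0.00058803] [-7.75172965 -5.77155771  2.17568315] [ 0.13945268 -0.42111753 -0.97384446] 1.3982790710545816
```

Regrip: open, wind back 2.16 rad, close, and turn to the stop.

```bash
python3 -m creep '[0,0,0,0,0,0,0.075, 0,0,0,0,0,0,0.075, 0,0,0,0,0,0,0.075, 0,0,0,-0.18,0,0,0.075, 0,0,0,-0.18,0,0,0.075, 0,0,0,-0.18,0,0,0.075, 0,0,0,-0.18,0,0,0.075, 0,0,0,-0.18,0,0,0.075, 0,0,0,-0.18,0,0,0.075, 0,0,0,-0.18,0,0,0.075, 0,0,0,-0.18,0,0,0.075, 0,0,0,-0.18,0,0,0.075, 0,0,0,-0.18,0,0,0.075, 0,0,0,-0.18,0,0,0.075, 0,0,0,-0.18,0,0,0.075, 0,0,0,0,0,0,0.075]' 20
python3 -c "
from h import *
d,R,s=totool([.476,.096,.265]);f=R.T@s['wrist_force'];print(d,f,R.T@s['torque'],s['qpos'][5])"
python3 -m creep '[0,0,0,0,0,0,0.036, 0,0,0,0,0,0,0.036, 0,0,0,0,0,0,0.036, 0,0,0,0,0,0,0.036, 0.0002,0,0,0.18,0,0,0.036, 0.0002,0,0,0.18,0,0,0.036, 0.0002,0,0,0.18,0,0,0.036, 0.0002,0,0,0.18,0,0,0.036, 0,0,0,0,0,0,0.036]' 20
python3 -c "
from h import *
d,R,s=totool([.476,.096,.265]);f=R.T@s['wrist_force'];print(d,f,R.T@s['torque'],s['qpos'][5])"
```

```text
t: 11.75
position: [0.4763, 0.0971, 0.2648]
eef_rot: [-0.319, 0.631, 0.319, 0.631]
wrist_force: [-0.1, -0.2, -0.0]
width: 0.0753
[-0.00019576 -0.00043397 -0.00109286] [ 0.00800871 -0.06904746 -0.19652872] [ 0.05894684 -0.09796435 -0.10457265] -0.7578814067320677
t: 12.88
position: [0.4759, 0.0966, 0.2641]
eef_rot: [-0.078, 0.703, 0.077, 0.702]
wrist_force: [-2.1, -4.6, 2.2]
width: 0.0436
[-8.72249437e-04 -5.89880523e-04  6.20408705e-07] [-2.1888132  -4.00415462 -3.02491093] [ 0.10078172  0.42654749 -0.70979008] -0.041156572292071786
```

```bash
for i in 1; do python3 -m creep '[0.0001,0,0,0.12,0,0,0.036, 0.0001,0,0,0.12,0,0,0.036, 0,0,0,0,0,0,0.036]'; done
C='from h import *
d,R,s=totool([.476,.096,.265]);f=R.T@s["wrist_force"];print(d,f,R.T@s["torque"],s["qpos"][5])'; python3 -c "$C"
python3 -m creep '[0,0,0,0.1,0,0,0.036, 0,0,0,0.1,0,0,0.036, 0,0,0,0,0,0,0.036]'; python3 -c "$C"
```

```text
t: 13.25
position: [0.4759, 0.0967, 0.2639]
eef_rot: [0.006, 0.708, -0.007, 0.707]
wrist_force: [-1.9, -4.9, 2.4]
width: 0.0439
[-0.00112387 -0.00072917  0.00014173] [-2.40110621 -4.95756061 -1.82505959] [-0.2246296   0.26584637 -0.76412919] 0.19633589918042144
t: 13.62
position: [0.476, 0.0972, 0.2639]
eef_rot: [0.077, 0.703, -0.077, 0.703]
wrist_force: [-3.6, -1.1, 1.2]
width: 0.0437
[-0.00114491 -0.00117242  0.00025994] [-1.1855108  -1.85074052 -3.31116355] [-0.39107975  0.29560486 -0.31131069] 0.395962590921369
```

The axial torque has changed sign and risen to −0.39 N m, so the stop is reached. One small extra turn, then release, lift and look.

```bash
python3 -m creep '[0,0,0,0.12,0,0,0.036, 0,0,0,0,0,0,0.036, 0,0,0,0,0,0,0.0912, 0,0,0,0,0,0,0.0912, 0,0,0,0,0,0,0.0912, 0,0,0,0,0,0,0.0912, -0.03,0,0,0,0,0,0.0912, -0.05,0,0,0,0,0,0.0912, -0.05,0,0,0,0,0,0.0912, 0,0,0.0,0,0,0,0.0912]'
python3 -c "
from h import *
s=manip.read_state();print(s['wrist_force'],Rn.from_quat(s['eef_rot']).as_matrix())
a=imaging.snapshot('scene');b=imaging.snapshot('top')
A=cv2.resize(a['color'][215:365,232:382],(400,400),interpolation=2);B=cv2.resize(b['color'][220:320,187:287],(400,400),interpolation=2)
cv2.imwrite('pics/chk1.png',np.hstack([A,B]))"
```

```text
t: 14.88
position: [0.4771, 0.0972, 0.398]
eef_rot: [0.122, 0.694, -0.119, 0.7]
wrist_force: [0.5, 0.5, -1.1]
width: 0.0909
[ 0.49968745  0.52184738 -1.09929811] [[ 0.0094313   0.33615461  0.94175959]
 [ 0.00169228  0.94179476 -0.33618411]
 [-0.99995409  0.00476437  0.00831348]]
```

View pics/chk1.png

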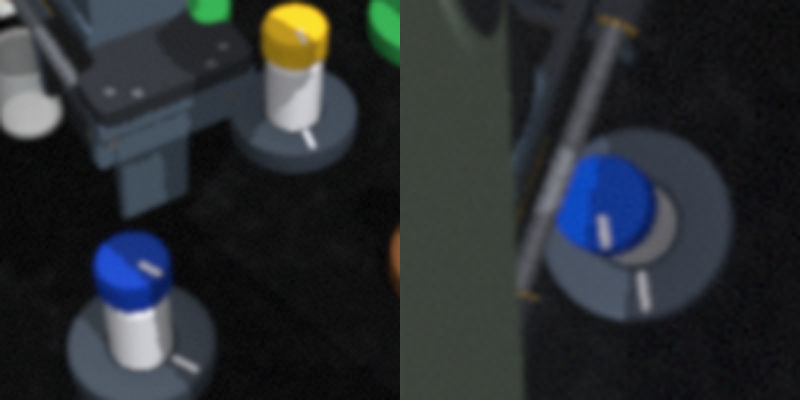

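Both crops show the cap tick parallel to the ring tick: left (150,268) against (185,364), right (603,232) against (643,292). The gripper is clear. Moving the arm up and aside for an unobstructed measurement.

```bash
python3 -m creep '[0,-0.05,0.02,0,0,0,0.0912, 0,-0.05,0.02,0,0,0,0.0912, 0,-0.05,0.02,0,0,0,0.0912, 0,-0.05,0.02,0,0,0,0.0912, 0,-0.04,0,0,0,0,0.0912,0,0,0,0,0,0,0.0912]'
python3 - <<'E'
from h import *
c=np.array([.476,.0965])
P={n:imaging.snapshot(n) for n in("scene","top")}
for n,p in P.items():
  for nm,c in(("blue",(.476,.0965)),("yellow",(.5335,-.1283))):
    out=[]
    for z,r0,r1 in((.022,.024,.047),(.106,.004,.0215)):
        # white-pixel direction in rectified plane patch
        g=np.linspace(-.05,.05,401); X,Y=np.meshgrid(c[0]+g,c[1]+g,indexing="ij")
        uv=proj(p,np.c_[X.ravel(),Y.ravel(),0*X.ravel()+z]).astype(np.float32).reshape(401,401,2)
        I=cv2.remap(p["color"],uv[...,0],uv[...,1],cv2.INTER_CUBIC)
        cv2.imwrite(f"pics/rect_{n}_{nm}_{int(z*1000)}.png",I[::-1,::-1])
        hsv=cv2.cvtColor(I,cv2.COLOR_BGR2HSV).astype(int); r=np.hypot(X-c[0],Y-c[1])
        m=(hsv[...,1]<90)&(hsv[...,2]>135)&(r<r1)&(r>r0)
        m=m.astype(np.uint8); k,l,st,ce=cv2.connectedComponentsWithStats(m)
        if k<2: print("none");continue
        for j in range(1,k):
            if st[j,4]<150: continue
            pts=np.argwhere(l==j)*.00025-.05
            vx,vy,x0,y0=cv2.fitLine(pts.astype(np.float32),cv2.DIST_L2,0,.01,.01).ravel()
            if vx*x0+vy*y0<0: vx,vy=-vx,-vy
            print(n,nm,z,st[j,4],"dir",np.degrees(np.arctan2(vy,vx)).round(1),"radial",np.degrees(np.arctan2(y0,x0)).round(1),"mid",x0,y0)
  q=p["color"]
a=[cv2.resize(P["scene"]["color"][215:365,232:382],(400,400),interpolation=2),cv2.resize(P["top"]["color"][220:320,187:287],(400,400),interpolation=2)]
cv2.imwrite("pics/chk2.png",np.hstack(a))
E
```

```text
t: 15.72
position: [0.4699, -0.1578, 0.3919]
eef_rot: [0.122, 0.698, -0.122, 0.695]
wrist_force: [0.4, 0.4, 0.3]
width: 0.0912
scene blue 0.022 2369 dir -172.7 radial -171.9 mid -0.034794323 -0.004926657
scene blue 0.022 1776 dir -39.0 radial -78.1 mid 0.005855856 -0.027826436
scene blue 0.022 479 dir 80.5 radial -8.7 mid 0.025375783 -0.003868998
scene blue 0.106 1153 dir -173.9 radial -172.2 mid -0.0143005205 -0.0019468777
scene yellow 0.022 3726 dir 168.7 radial 145.5 mid -0.026338633 0.018086622
scene yellow 0.022 7775 dir 20.1 radial -57.2 mid 0.0166373 -0.025798103
scene yellow 0.106 466 dir 146.5 radial 146.9 mid -0.013747854 0.008945279
top blue 0.022 1964 dir -171.9 radial -169.9 mid -0.0345569 -0.0061546587
top blue 0.106 1131 dir -170.8 radial -167.3 mid -0.013936781 -0.003137047
top yellow 0.022 15195 dir 160.7 radial -110.7 mid -0.007119628 -0.018795772
top yellow 0.022 5585 dir 166.3 radial 152.4 mid -0.031167591 0.016288362
top yellow 0.022 5401 dir -24.5 radial -11.9 mid 0.034321748 -0.007237919
top yellow 0.106 4883 dir 160.7 radial -109.4 mid -0.0049206433 -0.013979418
top yellow 0.106 8047 dir 160.4 radial 71.6 mid 0.0014530881 0.004365509
```

View pics/chk2.png

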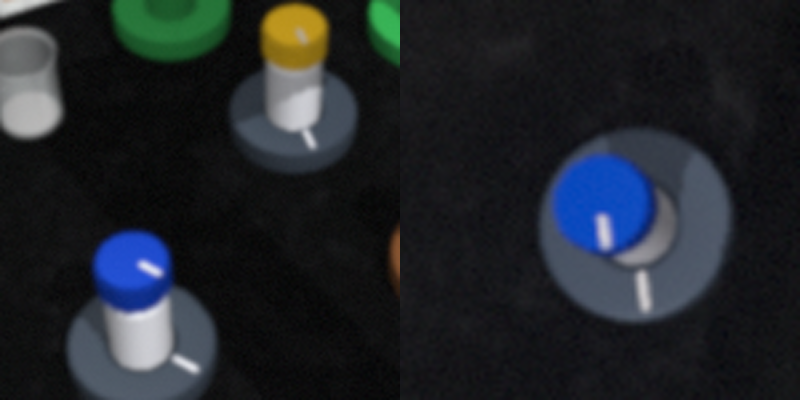

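Cap and ring ticks agree within about 1–2° in both views (scene −173.9° against −172.7°, top −170.8° against −171.9°). The yellow ticks are still in line. Nothing is touching the robot, so I'm handing in.

```bash
python3 -c "
from cell import manip
print(manip.close_job())"
```

```text
the job is handed in; nothing more can be done
None
```

The blue cap is screwed fully home and released, and I handed the job in at about 15.8 s of the 53 s allowed. The cap started at about 4.72 rad. I turned it clockwise in two grips until the wrist torque showed the hard stop and the fingers slipped.

**Blue cap:** with the arm clear, the cap tick and ring tick point the same way to within 1.2° in both views. Judged by where the ticks sit around the axis, the top view differs by 2.6°, which is about what the 2 mm calibration error allows.

**Yellow cap:** nothing touched it. Its ticks read within about 1° of each other in the scene view. The top view could not check it because the gripper was above that jar.

**One early disagreement:** the first height measurements came out about 3 mm lower than the text gives (blue 94 mm against about 98 mm, yellow 90 mm against 93 mm). I gripped at the text-based height, and both grips held.

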